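# Flip the clamp's status paddle from red to green

### The job

Flip the status paddle on the shelf clamp right over its pivot so that it lies flat on its other side with the green face up, pushing the yellow thumb lever and then the paddle itself with a fingertip as you see fit. Push gently, without flicking or slamming it, and do not pinch or grasp it. Leave everything else on the shelf where it is, and finish with the hand clear.

Things in the scene. Friction and masses are not known exactly. Their poses are not given: they have to be found in the camera images.
- paddle (a joint): turn of the status paddle about its level pivot, rad: 0 = lying flat towards the clamp's +y side with the red face up; 1.57 = standing upright; 3.14 = lying flat towards the clamp's -y side with the green face up. Rubber stops at 0 and 3.14. The hinge is stiff (about 0.05 N m of friction): the paddle stays wherever it is left, so it does not fall over by itself; it may start up to 0.35 above the stop
- pivot (a point): point on the pivot axis midway along the paddle's width, 145 mm above the table. The pivot axis runs along the clamp's x axis. The paddle is a square plate 68 x 68 mm, 7 mm thick at its faces, reaching from the axis to 68 mm away from it, 34 mm to either side of this point along x. Two black cheeks 6 mm thick and 20 mm wide carry the axle, at 40 mm (-x) and 41 mm (+x) from this point, and end 8 mm above the axis
- paddle_edge (a point): middle of the paddle's free edge, 68 mm from the pivot axis
- red_face: red face of the paddle, 62 x 56 mm, origin at its centre, 37 mm from the axis; the paddle's black rim is 3 mm thick
- green_face: green face of the paddle, on the side opposite the red one, same size; faces down at the start and +y when the paddle is upright
- thumb_lever: yellow thumb lever fixed to the robot-side end of the paddle's axle, 75 mm from pivot along the clamp's -x; a flat bar 55 mm long measured from the axis, 18 mm wide along the axle and 6 mm thick, set 60 degrees ahead of the paddle: with the paddle at 0 it slopes up towards +y at 60 degrees above level, and pushing it towards -y raises the paddle. Origin on the axis, its y axis along the bar outwards. Free on both sides; 23 mm of open axle between it and the nearest cheek
- thumb_tip (a point): outer end of the thumb lever, 55 mm from the axis
- flag_clamp: steel C-clamp gripping the robot-side edge of the shelf; it is rigidly fixed and carries the paddle. Origin on the shelf's top face, 65 mm straight below the pivot axis and 25 mm to the -x side of pivot; its x axis points away from the robot along the pivot axis, y to the left, z up. Its upper jaw is a bar 14 mm high and 28 mm wide on the shelf under the pivot
- shelf: perforated grey steel rack shelf, fixed, 300 (x) x 660 (y) mm, top face 80 mm above the table, origin on the table under its centre
- magic_arm: black camera magic-arm joint lying on the shelf, about 120 x 36 x 42 mm high; loose, to be left alone; origin at the centre of its underside
- battery_plate: green anodised battery plate lying flat, 70 x 96 x 15 mm; loose, to be left alone; origin at the centre of its underside
- spigot: chrome spigot adapter standing upright, 28 mm across, 60 mm high; loose, to be left alone; origin at the centre of its underside
- led_knob: white plastic LED-panel knob, 36 mm across, 24 mm high; loose, to be left alone; origin at the centre of its underside
- lens_ring: dark steel lens step-up ring lying flat, 52 mm across, 12 mm high; loose, to be left alone; origin at the centre of its underside
- belt_pack: grey intercom belt pack lying flat, 40 x 62 mm, 34 mm high; loose, to be left alone; origin at the centre of its underside
- rubber_foot: black rubber foot, 34 mm across, 20 mm high; loose, to be left alone; origin at the centre of its underside

How it is judged:
On the way:
1. the paddle has been raised past upright (value of joint paddle above 1.6 rad).
At the end, for the whole second after the job is handed in: The paddle lies at rest on its far side, green face up, within 8 degrees (0.14 rad) of flat, and no other thing on the shelf has moved more than 15 mm (value of joint paddle above 3 rad and velocity of joint paddle between -0.1 and 0.1 rad/s and distance of each of magic_arm, battery_plate, spigot, led_knob, lens_ring, belt_pack, rubber_foot from where it was at the start of the episode below 0.015 m); the robot touches nothing.
It fails at once if the paddle is flicked or slammed (turning faster than 6 rad/s) (velocity of joint paddle above 6 rad/s or velocity of joint paddle below -6 rad/s).
It fails at once if the paddle is pinched (both faces touched by the fingers at once) (contact force between the fingers and red_face above 1 N and contact force between the fingers and green_face above 1 N).
It fails at once if the lever is pinched or shoved with more than 30 N, or a face of the paddle with more than 60 N (contact force between the fingers and thumb_lever above 30 N or contact force between the fingers and red_face above 60 N or contact force between the fingers and green_face above 60 N).
It fails at once if something else on the shelf is moved or lifted by more than 15 mm (distance of any of magic_arm, battery_plate, spigot, led_knob, lens_ring, belt_pack, rubber_foot from where it was at the start of the episode above 0.015 m).
It also fails if it takes over 45 s, if anything falls off the work surface, if the arm or the gripper's body presses on something with over 40 N, if the wrist force passes 120 N, or if a joint passes its speed limit or range.

### The arm

A 7-joint arm with a two-finger parallel gripper is mounted at the origin on the work surface. World frame = base frame: x ahead of the robot, y to its left, z up, the work surface at z = 0. Lengths are in m, angles in rad, forces in N, time in s.
With the tool pointing down it reaches from about 0.425 to 0.925 m from the base axis. Payload 6.8 kg.
Tool frame: the origin (TCP) lies on the front face of the gripper's body, between the roots of the fingers; the fingertips stand 73 mm ahead of it and the grasp point (between the pads) lies 54 mm ahead of it; z points along the fingers, x is the direction in which the jaws open and shut, and the axes are right-handed (so a half turn about z gives the same grasp; the last joint's range is limited). The gripper opens to 85 mm and grips with 20 to 120 N. Pads are 22 mm wide; open, the fingers measure 114 mm over their backs; the gripper's body (76 mm by 85 mm) begins 54 mm behind the grasp point. The pads swing forward as they close: fully open they stand 13 mm farther back than shut.
Start: joints at [-1.255, 0.477, 0.022, 1.555, -0.011, 1.109, -0.083], TCP at [0.278, 0.615, 0.304] pointing down, gripper open.
Joint ranges: [-2.96, 2.96], [-0.34, 2.1], [-1.41, 1.46], [0.24, 2.44], [-1.37, 4.51], [0.17, 1.92], [-2.96, 2.96]. Speed limits (rad/s): [2.39, 2.39, 3.14, 3.14, 3.14, 3.14, 3.14].

### API

Orientations are given as a unit quaternion [w, x, y, z].
In Python, from station import get_obs, read_camera, hand_in gives the robot as it stands. The module is installed in compiled form; this text tells all that it offers.
- The arm moves only by the shell command python3 -m creep 'ROWS' [FORCE]. ROWS is JSON, a list that holds one entry, the list of rows, each a list of 7 numbers: the turn, a rotation vector about the tool's x, y, z in rad, then the shift along the tool's x, y, z in m, then the finger opening in m, from 0 to 0.0854. A call has 1 to 20 rows; each row shifts and turns the pose as measured when the row begins, along the tool's axes as they then stand; what a row does not reach is not made up. A row lasts 1/12 s, in which the tool goes at most 41.7 mm and 7.16 degrees, less where a joint would pass 70% of its speed; a pose out of reach is approached as far as the arm can. A call is refused whole if a number of a shift passes 0.0417 or a number of a turn 0.125, either way. A call with a gripper value outside its range is refused whole. The fingers move at their own pace and stop on an object; FORCE is the grip in N (left out, the last holds). Time passes only in rows, so rows that do not move let the fingers close. It gives the time, the measured TCP pose, the force and the opening at its end, in the units of the state.
- get_obs(): the state, without advancing time (a new reading comes with each control period).
- read_camera(name): name is "scene" or "top" or "wrist"; returns a dict with "color" (420x560x3 uint8, red, green, blue), "range_z" (420x560 float32, m along the optical axis (not along the pixel's ray), 0 where there is no reading), "fovy" (degrees; the focal length in pixels is half the picture's height over the tangent of half this angle, whatever the lens; pixels are square), "cx", "cy" (the principal point, pixels), "rvec" (rotation vector, rad) and "tvec" (3), from world to camera coordinates, as OpenCV has them. Camera axes: x right, y down, z forward; pixel columns grow to the right and rows downward; lengths in m; the calibration is good to about 2 mm. The wrist camera is an equidistant fisheye: a pixel r from the principal point sees the ray r / f radians off the axis. A picture is of the moment at which its call begins.
- hand_in(): hands the job in, once; it reports no verdict.
The state is a dict: "t": time; "q": joint angles; "joint_vel": joint speeds; "joint_torque": joint torques, N m; "eef_pos": TCP position; "tool_rot": TCP orientation; "contact_force": force on the tool from outside, world axes, zero at the start; "torque": the same for the moment, N m; "gripper_width": opening from 0.0 (shut) to 1.0 (fully open).
Only numpy, scipy, OpenCV 4.12 (cv2) and the standard library are available. Lean on these libraries where they do the work, as an engineer would, in place of code of your own. Each camera call takes 0.05 s, during which the arm holds its last target.

## Working session

There is one attempt and no reset: what is moved stays moved. The work goes in short steps, Python scripts to look and compute and a shell command to move; the robot and the scene stay as the last step left them, time stands still between calls to the robot, and variables do not carry over. Pictures are saved under pics/ and viewed, and the job is handed in when it is done.

```bash
mkdir -p pics; cat > h.py <<'E'
import numpy as np,cv2
from station import get_obs,read_camera
def snap(n,f):
    c=read_camera(n); cv2.imwrite('pics/'+f,c['color'][:,:,::-1]); 
    np.savez('pics/'+f+'.npz',**c); return c
def cam(c):
    R=cv2.Rodrigues(np.array(c['rvec'],float))[0]; return R,np.array(c['tvec'],float).ravel(),210/np.tan(np.radians(c['fovy'])/2)
def pts(c):
    R,t,f=cam(c); z=c['range_z']; v,u=np.mgrid[:420,:560]
    P=np.stack([(u-c['cx'])/f*z,(v-c['cy'])/f*z,z],-1)
    return (P-t)@R
def proj(c,p):
    R,t,f=cam(c); q=R@np.array(p)+t; return q[0]/q[2]*f+c['cx'],q[1]/q[2]*f+c['cy']
E
python3 - <<'E'
from h import *
for n in('scene','top'):
    c=snap(n,n+'0.png'); R,t,f=cam(c); print(n,f,-R.T@t)
print(get_obs())
E
```

```text
scene 404.3602171951683 [ 0.98854796 -0.3740801   0.76744307]
top 541.220561332343 [0.43351659 0.03156935 1.10830778]
{'t': 0.1, 'q': array([-1.25511344,  0.47771505,  0.02233021,  1.55638575, -0.01146188,
        1.10928834, -0.0830756 ]), 'joint_vel': array([ 2.63387902e-04, -2.25212362e-03,  3.02427498e-04, -2.23726920e-03,
        3.91917077e-05,  5.39179248e-04,  1.08778276e-03]), 'joint_torque': array([ 4.45660291e-03, -5.97757351e+01,  1.61313727e+00, -2.81950772e+01,
        1.27145325e-02,  5.02522686e-03,  1.83466017e-05]), 'eef_pos': array([0.27739655, 0.61489732, 0.30301019]), 'tool_rot': array([ 5.13774093e-04,  8.39983599e-01,  5.42611147e-01, -6.57226368e-04]), 'contact_force': array([-0.00773696, -0.16542102,  0.27392283]), 'torque': array([-0.02778319,  0.02740241,  0.02860522]), 'gripper_width': 0.9995003557931225}
```

View pics/scene0.png

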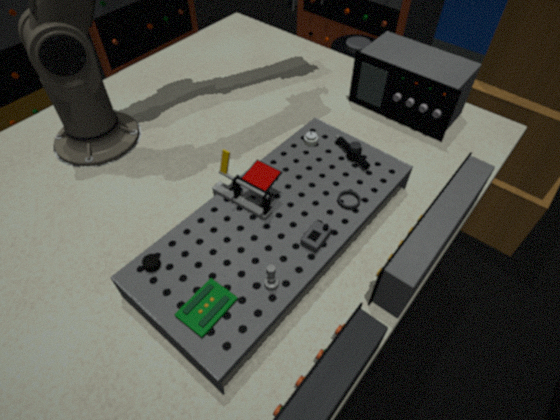

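View pics/top0.png

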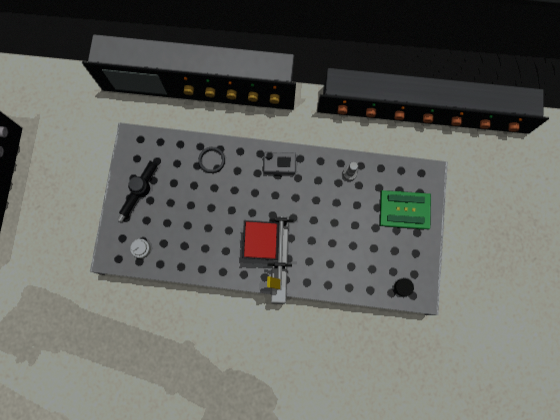

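The scene view shows the red paddle at about (262,176) and the yellow lever at (225,162). In the top view they are at (262,240) and (273,283). The neighbours on the shelf are well away.

```bash
python3 - <<'E'
from h import *
for n in('scene','top'):
    c=dict(np.load(f'pics/{n}0.png.npz')); P=pts(c); C=c['color'].astype(int); r,g,b=C[...,0],C[...,1],C[...,2]
    box=np.zeros(r.shape,bool)
    if n=='scene': box[140:215,205:300]=1
    else: box[205:310,230:300]=1
    red=box&(r>120)&(g<60)&(b<60); yel=box&(r>100)&(g>80)&(b<60)
    for nm,m in(('red',red),('yel',yel)):
        m=cv2.erode(m.astype(np.uint8),np.ones((3,3)))>0
        Q=P[m]; Q=Q[c['range_z'][m]>0]
        mean=np.median(Q,0); k=np.linalg.norm(Q-mean,axis=1)<.06; Q=Q[k]
        U,S,V=np.linalg.svd(Q-Q.mean(0),full_matrices=False)
        print(n,nm,len(Q),Q.mean(0).round(4),'min',np.percentile(Q,2,axis=0).round(4),'max',np.percentile(Q,98,axis=0).round(4),'n',V[2].round(3),'d1',V[0].round(3),S.round(3))
    # shelf yaw
    if n=='top':
        m=(abs(P[...,2]-.08)<.006)&(c['range_z']>0)&(abs(C.max(-1)-C.min(-1))<40)
        m=cv2.morphologyEx(m.astype(np.uint8),cv2.MORPH_OPEN,np.ones((5,5)))
        q=P[m>0][:,:2].astype(np.float32); print(cv2.minAreaRect(q))
        m=red; print(cv2.minAreaRect(P[m][:,:2].astype(np.float32)))
        # height map around clamp, heights
        print(np.round(P[225:305:4,268:296:3,2]*1000).astype(int))
E
python3 - <<'E'
import cv2
a=cv2.imread('pics/top0.png')[200:310,220:320];cv2.imwrite('pics/tz.png',cv2.resize(a,None,fx=5,fy=5,interpolation=2))
E
```

```text
scene red 450 [0.5707 0.0712 0.1561] min [0.5447 0.0489 0.151 ] max [0.5963 0.094  0.1613] n [ 0.013 -0.182  0.983] d1 [ 1.     0.03  -0.007] [0.326 0.294 0.025]
scene yel 56 [0.4959 0.0385 0.1763] min [0.4922 0.031  0.1545] max [0.5002 0.0461 0.196 ] n [-0.186 -0.924  0.334] d1 [ 0.025 -0.344 -0.939] [0.099 0.019 0.008]
top red 901 [0.5693 0.0724 0.1559] min [0.5422 0.048  0.1496] max [0.5965 0.0968 0.1621] n [ 0.013 -0.19   0.982] d1 [-0.994 -0.112 -0.008] [0.491 0.443 0.048]
top yel 11 [0.4956 0.0493 0.1974] min [0.4891 0.0482 0.1947] max [0.5004 0.0502 0.1987] n [ 0.002 -0.995  0.103] d1 [-0.997 -0.01  -0.075] [0.013 0.004 0.002]
((0.6318045854568481, 0.057641685009002686), (0.6621878147125244, 0.3020603656768799), 89.02362060546875)
((0.5156661868095398, 0.06683063507080078), (0.17085996270179749, 0.05314251035451889), 6.096771240234375)
[[154 154 152 148 147  97  95  80  80  79]
 [155 152 153 145 151  95  93  82  81  81]
 [153 150 152 149 152  95  95  80  79  79]
 [153 154 153 149 153  97  97  81  81  82]
 [152 153 152 149 151  95  94  80  85  79]
 [149 151 153 150 148  95  92  81  80  81]
 [152 152 150 145 151  97  95  80  80  82]
 [153 152 150 150 151  94  93  83  83  82]
 [151 152 151 147 151  94  94  81  83  82]
 [ 82  79  93  92 149  95  91  78  83  81]
 [136 137 146 149 153 150 137 136  77  79]
 [ 80  80  93 144 150  93  94  85  79  84]
 [ 80  80  98 145 151  96  92  82  82  81]
 [199 196 180 147 148  91  94  81  81  82]
 [198 193 179 166 148  93  91  83  80  82]
 [195 193 176 165 147  94  82  81  78  79]
 [ 82  95  93 147 149  93  86  79  82  80]
 [ 81  93  96  90  96  96  82  80  83  79]
 [  1  91  94  95  94  96   3  -1   1   3]
 [  2  95  91  96  92  94   2  -5   1  -2]]
```

View pics/tz.png

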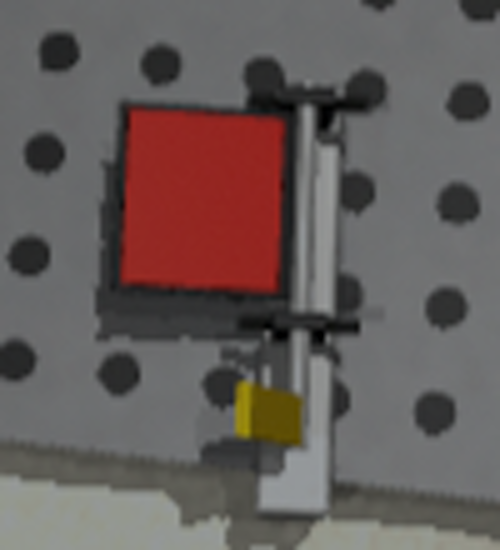

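```bash
python3 -m creep '[[[0,0,-0.106,0,0,0,0],[0,0,-0.106,0,0,0,0],[0,0,-0.106,0,0,0,0],[0,0,-0.106,0,0,0,0],[0,0,0,0,0,0,0],[0,0,0,0,0,0,0]]]' 20
python3 - <<'E'
from h import *
c=dict(np.load('pics/top0.png.npz')); C=c['color'].astype(int);R,t,f=cam(c)
m=((C[...,0]>90)&(C[...,1]<60)&(C[...,2]<60)).astype(np.uint8); m[:205]=0;m[275:]=0;m[:,:230]=0;m[:,300:]=0
v,u=np.nonzero(m); d=np.stack([(u-c['cx'])/f,(v-c['cy'])/f,np.ones(len(u))],-1)@R; o=-R.T@t
# plane through (.57,.0718,.156) normal (0,-.19,.982)
n=np.array([0,-.19,.982]);s=((np.array([.57,.0718,.156])-o)@n)/(d@n);p=o+d*s[:,None]
print(cv2.minAreaRect(p[:,:2].astype(np.float32)), p.mean(0))
# cheek pixels: points 0.148-.158
o=get_obs();print(o['eef_pos'],o['tool_rot'],o['contact_force'],o['gripper_width'])
E
```

```text
t: 0.6
eef_pos: [0.2767, 0.6134, 0.2995]
tool_rot: [0.002, 0.701, 0.713, -0.004]
contact_force: [0.2, -0.3, 0.1]
gripper_width: 0.145
((0.5692955255508423, 0.07222050428390503), (0.06270086765289307, 0.05509214103221893), 4.235560894012451) [0.56919198 0.07240054 0.15611619]
[0.27667582 0.61341557 0.29952389] [ 0.00174923  0.70114015  0.71301175 -0.00369778] [ 0.1993407  -0.25423085  0.09518236] 0.14529095509694467
```

```bash
python3 -m creep '[[[0,0,-0.056,-0.02,0.007,-0.005,0],[0,0,0,-0.03,0.01,-0.002,0],[0,0,0,-0.03,0.01,0,0],[0,0,0,-0.03,0.01,0,0],[0,0,0,-0.03,0.01,0,0],[0,0,0,-0.03,0.01,0,0],[0,0,0,-0.03,0.01,0,0],[0,0,0,-0.03,0.01,0,0],[0,0,0,-0.03,0.01,0,0],[0,0,0,-0.03,0.01,0,0],[0,0,0,-0.03,0.01,0,0],[0,0,0,-0.03,0.01,0,0],[0,0,0,-0.03,0.01,0,0],[0,0,0,-0.03,0.01,0,0],[0,0,0,-0.02,0.01,0,0],[0,0,0,0,0,0,0]]]'
cat > st.py <<'E'
from h import *
from scipy.spatial.transform import Rotation as Ro
o=get_obs();q=o['tool_rot'];R=Ro.from_quat([q[1],q[2],q[3],q[0]]).as_matrix()
tip=o['eef_pos']+.073*R[:,2]
y=np.radians(4.2);ex=np.array([np.cos(y),np.sin(y),0]);ey=np.array([-np.sin(y),np.cos(y),0])
d=tip-np.array([.572,.0363,.145]);print('t',o['t'],'eef',o['eef_pos'].round(4),'tip clamp(rel pivot) mm',(np.array([d@ex,d@ey,d[2]])*1000).round(1),'F',np.array(o['contact_force']).round(1))
print('tool axes in clamp\n',(np.array([ex,ey,[0,0,1]])@R).round(3))
E
python3 st.py
```

```text
t: 1.93
eef_pos: [0.4482, 0.172, 0.3059]
tool_rot: [-0.001, 0.699, 0.715, -0.004]
contact_force: [-0.3, -0.4, 0.2]
gripper_width: 0.001
t 1.9333 eef [0.4482 0.172  0.3059] tip clamp(rel pivot) mm [-114.   144.1   87.9] F [-0.3 -0.4  0.2]
tool axes in clamp
 [[ 0.051  0.999 -0.007]
 [ 0.999 -0.051 -0.005]
 [-0.005 -0.007 -1.   ]]
```

```bash
python3 -m creep '[[[0,0,-0.05,-0.02,0.01,0,0],[0,0,0,-0.022,0.01,0,0],[0,0,0,-0.022,0.01,0,0],[0,0,0,-0.02,0.008,0,0],[0,0,0,0,0,0.018,0],[0,0,0,0,0,0.018,0],[0,0,0,0,0,0.018,0],[0,0,0,0,0,0,0]]]'; python3 st.py; python3 -c "
from h import *
snap('scene','s1.png');snap('top','t1.png')
a=cv2.imread('pics/s1.png')[90:230,160:320];b=cv2.imread('pics/t1.png')[190:310,200:340]
cv2.imwrite('pics/z1.png',np.hstack([cv2.resize(a,(400,350)),cv2.resize(b,(400,350))]))"
```

```text
t: 2.6
eef_pos: [0.4933, 0.0871, 0.2521]
tool_rot: [-0.0, 0.69, 0.723, -0.001]
contact_force: [-1.4, 0.3, -0.2]
gripper_width: -0.0
t 2.6 eef [0.4933 0.0871 0.2521] tip clamp(rel pivot) mm [-74.9  56.3  34.1] F [-1.4  0.3 -0.2]
tool axes in clamp
 [[ 0.027  1.    -0.002]
 [ 1.    -0.027 -0.001]
 [-0.002 -0.002 -1.   ]]
```

View pics/z1.png

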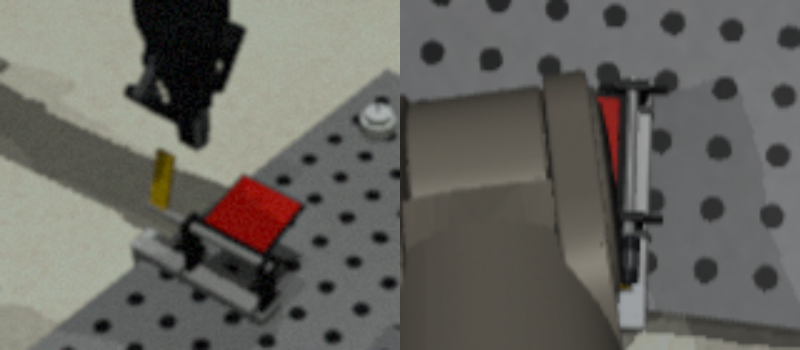

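```bash
python3 - <<'E'
from h import *
c=dict(np.load('pics/s1.png.npz'))
for p in([.4933,.0871,.179],[.4933,.0871,.192],[.4933,.0725,.179],[.4933,.1015,.179],[.5042,.088,.179]):
    u,v=proj(c,p);print(p,round(u),round(v),'zoom',round((u-160)*2.5),round((v-90)*2.5))
P=pts(c);m=np.zeros((420,560),bool);m[120:150,225:250]=1
Q=P[m];Q=Q[(Q[:,2]>.165)&(Q[:,2]<.2)];print(len(Q),Q.min(0),Q.max(0))
E
```

```text
[0.4933, 0.0871, 0.179] 238 147 zoom 196 143
[0.4933, 0.0871, 0.192] 238 143 zoom 195 132
[0.4933, 0.0725, 0.179] 234 151 zoom 184 152
[0.4933, 0.1015, 0.179] 243 144 zoom 207 135
[0.5042, 0.088, 0.179] 242 149 zoom 206 148
64 [0.48474557 0.07133954 0.18209395] [0.50435622 0.09933679 0.19989694]
```

```bash
python3 -m creep '[[[0,0,-0.027,-0.006,-0.003,0,0],[0,0,0,-0.007,0,0,0],[0,0,0,-0.007,0,0,0],[0,0,0,-0.006,0,0,0],[0,0,0,-0.006,0,0,0],[0,0,0,-0.006,0,0,0],[0,0,0,-0.006,0,0,0],[0,0,0,-0.006,0,0,0]]]'; python3 st.py; python3 -c "
from h import *
snap('scene','s2.png')
a=cv2.imread('pics/s2.png')[90:230,160:320]
cv2.imwrite('pics/z2.png',cv2.resize(a,(640,560)))"
```

```text
t: 3.37
eef_pos: [0.4981, 0.0385, 0.2608]
tool_rot: [0.002, 0.68, 0.733, 0.005]
contact_force: [0.8, 1.4, -1.0]
gripper_width: -0.003
t 3.3667 eef [0.4981 0.0385 0.2608] tip clamp(rel pivot) mm [-72.8   8.   42.8] F [ 0.8  1.4 -1. ]
tool axes in clamp
 [[-0.001  1.     0.01 ]
 [ 1.     0.001  0.005]
 [ 0.005  0.01  -1.   ]]
```

View pics/z2.png

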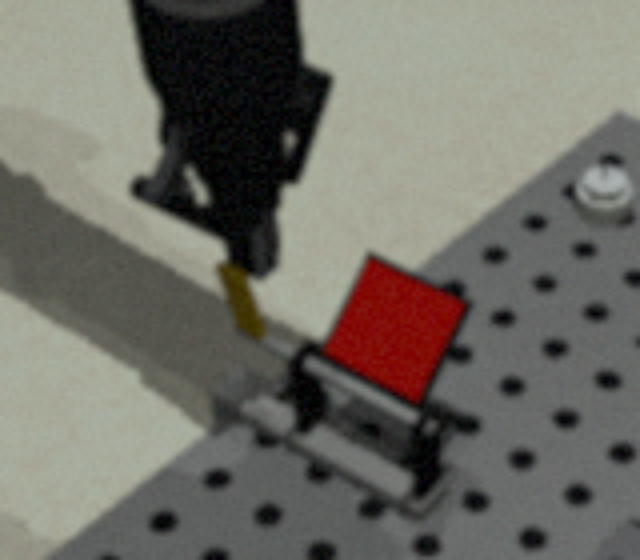

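The lever at about (240,300) is being pushed and the paddle is rising. The tool drifts upward as it goes, so I'll correct for that.

```bash
python3 -m creep '[[[0,0,0,-0.003,-0.001,0.005,0],[0,0,0,-0.004,-0.001,0.005,0],[0,0,0,-0.005,-0.001,0.003,0],[0,0,0,-0.005,-0.001,0.003,0],[0,0,0,-0.005,-0.001,0.003,0]]]'; python3 st.py
```

```text
t: 3.83
eef_pos: [0.4963, 0.0134, 0.2405]
tool_rot: [0.003, 0.681, 0.733, 0.007]
contact_force: [-0.0, 0.6, 1.4]
gripper_width: -0.002
t 3.8333 eef [0.4963 0.0134 0.2405] tip clamp(rel pivot) mm [-76.1 -17.   22.5] F [-0.   0.6  1.4]
tool axes in clamp
 [[-0.     1.     0.014]
 [ 1.     0.     0.004]
 [ 0.004  0.014 -1.   ]]
```

```bash
python3 -m creep '[[[0,0,0,-0.004,0,0.004,0],[0,0,0,-0.004,0,0.004,0],[0,0,0,-0.003,0,0.004,0],[0,0,0,-0.002,0,0.004,0],[0,0,0,-0.001,0,0.004,0]]]'; python3 st.py; python3 -c "
from h import *
snap('scene','s3.png')
a=cv2.imread('pics/s3.png')[90:230,160:320]
cv2.imwrite('pics/z3.png',cv2.resize(a,(640,560)))"
```

```text
t: 4.25
eef_pos: [0.4967, -0.0035, 0.2178]
tool_rot: [0.003, 0.681, 0.732, 0.006]
contact_force: [0.5, 0.8, 1.8]
gripper_width: 0.001
t 4.25 eef [ 0.4967 -0.0035  0.2178] tip clamp(rel pivot) mm [-77.1 -33.9  -0.2] F [0.5 0.8 1.8]
tool axes in clamp
 [[ 0.001  1.     0.012]
 [ 1.    -0.001  0.004]
 [ 0.004  0.012 -1.   ]]
```

View pics/z3.png

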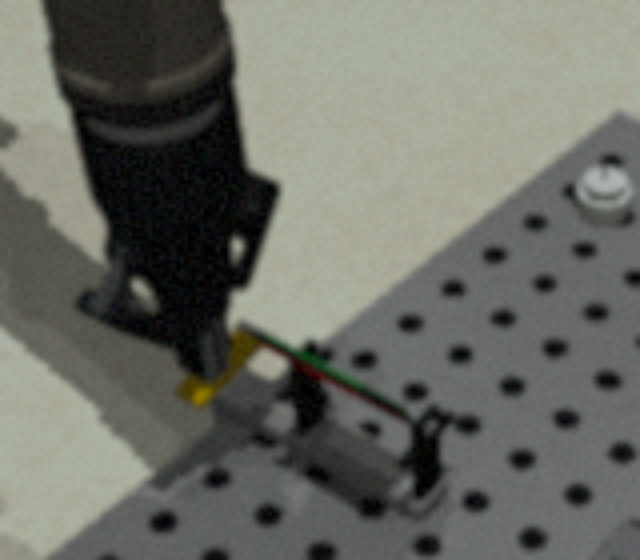

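The paddle is past upright: the view at (330,370) shows its green upper side, at about 120°. Next I retract and move over to push on the green face.

```bash
python3 -m creep '[[[0,0,0,0,0,-0.02,0],[0,0,0,0,0,-0.025,0],[0,0,0,0,0,-0.025,0],[0,0,0,0,0,-0.025,0],[0,0,0,0.012,0.015,0,0],[0,0,0,0.012,0.02,0,0],[0,0,0,0.012,0.02,0,0],[0,0,0,0.012,0.02,0,0],[0,0,0,0,0,0,0]]]'; python3 st.py
```

```text
t: 5.05
eef_pos: [0.5667, 0.0483, 0.3139]
tool_rot: [0.001, 0.682, 0.731, 0.002]
contact_force: [-0.3, 0.2, 0.0]
gripper_width: -0.001
t 5.05 eef [0.5667 0.0483 0.3139] tip clamp(rel pivot) mm [-4.1 12.4 95.9] F [-0.3  0.2  0. ]
tool axes in clamp
 [[ 0.005  1.     0.004]
 [ 1.    -0.005  0.001]
 [ 0.001  0.004 -1.   ]]
```

```bash
python3 -m creep '[[[0,0,0,0,0.002,0.018,0],[0,0,0,0,0.002,0.018,0],[0,0,0,0,0,0.018,0],[0,0,0,0,0,0,0],[0,0,0,-0.005,0,0.001,0],[0,0,0,-0.006,0,0.001,0],[0,0,0,-0.006,0,0.001,0],[0,0,0,-0.006,0,0.001,0],[0,0,0,-0.006,0,0.001,0]]]'; python3 st.py; python3 -c "
from h import *
snap('scene','s4.png')
a=cv2.imread('pics/s4.png')[90:230,160:320]
cv2.imwrite('pics/z4.png',cv2.resize(a,(640,560)))"
```

```text
t: 5.8
eef_pos: [0.5739, 0.0176, 0.2546]
tool_rot: [0.002, 0.681, 0.732, 0.002]
contact_force: [-0.2, 1.2, 0.9]
gripper_width: -0.004
t 5.8 eef [0.5739 0.0176 0.2546] tip clamp(rel pivot) mm [  1.  -18.8  36.6] F [-0.2  1.2  0.9]
tool axes in clamp
 [[ 0.002  1.     0.005]
 [ 1.    -0.002 -0.001]
 [-0.001  0.005 -1.   ]]
```

View pics/z4.png

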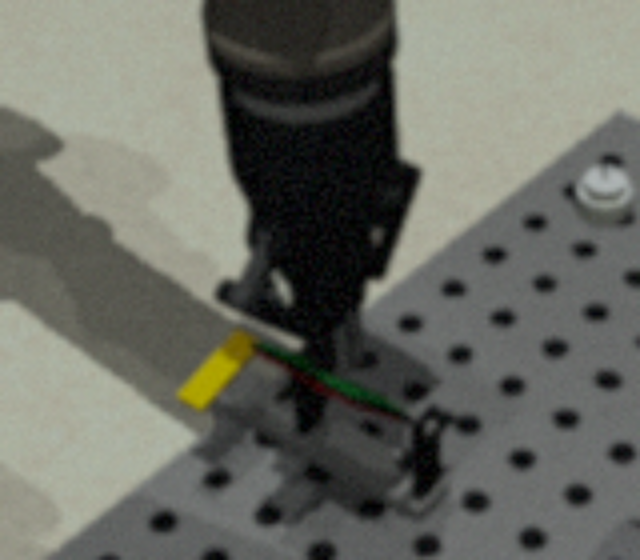

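```bash
python3 -m creep '[[[0,0,0,-0.004,0,0.004,0],[0,0,0,-0.004,0,0.004,0],[0,0,0,-0.004,0,0.004,0],[0,0,0,-0.003,0,0.004,0],[0,0,0,-0.002,0,0.004,0],[0,0,0,-0.001,0,0.004,0]]]'; python3 st.py
```

```text
t: 6.35
eef_pos: [0.5764, -0.0044, 0.2303]
tool_rot: [0.003, 0.682, 0.731, 0.003]
contact_force: [-0.3, -0.2, 0.1]
gripper_width: -0.002
t 6.35 eef [ 0.5764 -0.0044  0.2303] tip clamp(rel pivot) mm [  2.1 -40.9  12.3] F [-0.3 -0.2  0.1]
tool axes in clamp
 [[ 0.005  1.     0.009]
 [ 1.    -0.005 -0.001]
 [-0.001  0.009 -1.   ]]
```

```bash
python3 -m creep '[[[0,0,0,-0.001,0,0.003,0],[0,0,0,0,0,0.003,0],[0,0,0,0,0,0.002,0]]]'; python3 st.py; python3 -c "
from h import *
snap('scene','s5.png')
a=cv2.imread('pics/s5.png')[90:230,160:320]
cv2.imwrite('pics/z5.png',cv2.resize(a,(640,560)))"
```

```text
t: 6.6
eef_pos: [0.5765, -0.0059, 0.2208]
tool_rot: [0.003, 0.682, 0.731, 0.003]
contact_force: [-6.0, 1.6, 23.5]
gripper_width: -0.001
t 6.6 eef [ 0.5765 -0.0059  0.2208] tip clamp(rel pivot) mm [  2.  -42.5   2.8] F [-6.   1.6 23.5]
tool axes in clamp
 [[ 0.005  1.     0.008]
 [ 1.    -0.005 -0.001]
 [-0.001  0.008 -1.   ]]
```

View pics/z5.png

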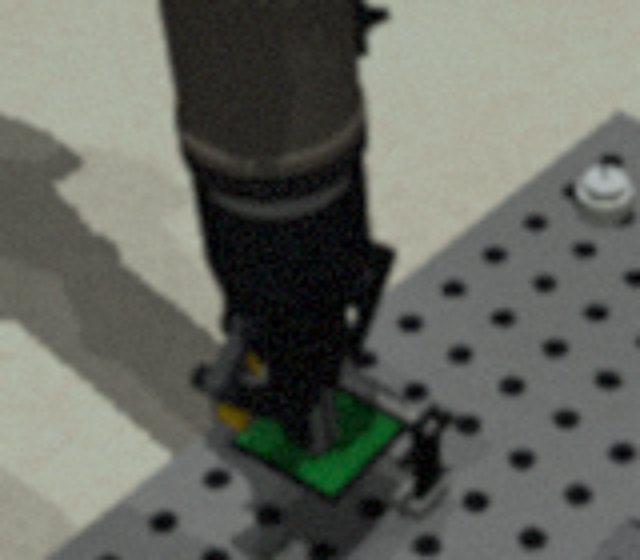

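The paddle is now on its stop, with the green face up at about (330,440) and a contact force of about 23 N. I'll retract up and away, then check.

```bash
python3 -m creep '[[[0,0,0,0,0,-0.008,0],[0,0,0,0,0,-0.02,0],[0,0,0,0,0,-0.025,0],[0,0,0,0,0,-0.025,0],[0,0,0,0,0,-0.025,0],[0,0,0,0.03,-0.01,-0.02,0],[0,0,0,0.03,-0.01,-0.01,0],[0,0,0,0.03,-0.01,0,0],[0,0,0,0.03,-0.01,0,0],[0,0,0,0.03,-0.01,0,0],[0,0,0,0.03,-0.01,0,0],[0,0,0,0.03,-0.01,0,0],[0,0,0,0.03,-0.01,0,0],[0,0,0,0,0,0,0],[0,0,0,0,0,0,0]]]'; python3 st.py; python3 - <<'E'
from h import *
for n in('scene','top'):
    c=snap(n,n+'6.png');P=pts(c);C=c['color'].astype(int)
    g=(C[...,1]>60)&(C[...,0]<50)&(C[...,2]<80)
    g&=(np.abs(P[...,0]-.575)<.05)&(np.abs(P[...,1]+.005)<.05)&(P[...,2]>.12)&(P[...,2]<.22)
    g=cv2.erode(g.astype(np.uint8),np.ones((3,3)))>0
    Q=P[g];V=np.linalg.svd(Q-Q.mean(0),full_matrices=False)[2] if len(Q)>5 else None
    print(n,len(Q),Q.mean(0) if len(Q) else 0,V[2] if V is not None else 0)
    a=dict(np.load(f'pics/{n}0.png.npz'))['color'];d=np.abs(a.astype(int)-C).max(-1)>40
    cv2.imwrite(f'pics/d_{n}.png',np.uint8(d)*255)
a=cv2.imread('pics/scene6.png');b=cv2.imread('pics/top6.png')
cv2.imwrite('pics/z6.png',np.hstack([cv2.resize(a,(400,300)),cv2.resize(b,(400,300))]))
cv2.imwrite('pics/z7.png',np.hstack([cv2.resize(cv2.imread(f'pics/d_{n}.png'),(400,300)) for n in('scene','top')]))
E
```

```text
t: 7.9
eef_pos: [0.4748, 0.2381, 0.3658]
tool_rot: [0.005, 0.684, 0.73, 0.005]
contact_force: [0.8, -0.8, -0.6]
gripper_width: -0.001
t 7.9 eef [0.4748 0.2381 0.3658] tip clamp(rel pivot) mm [-81.1 208.4 147.8] F [ 0.8 -0.8 -0.6]
tool axes in clamp
 [[ 0.008  1.     0.014]
 [ 1.    -0.008  0.001]
 [ 0.001  0.014 -1.   ]]
scene 510 [ 0.57553435 -0.00133316  0.14945587] [-4.84064524e-04  6.78700606e-03  9.99976851e-01]
top 0 0 0
```

View pics/z6.png

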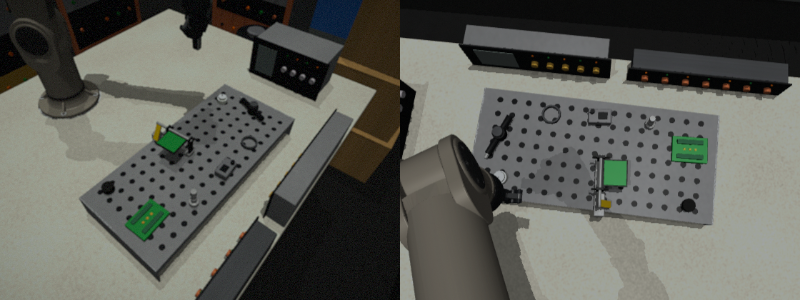

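View pics/z7.png

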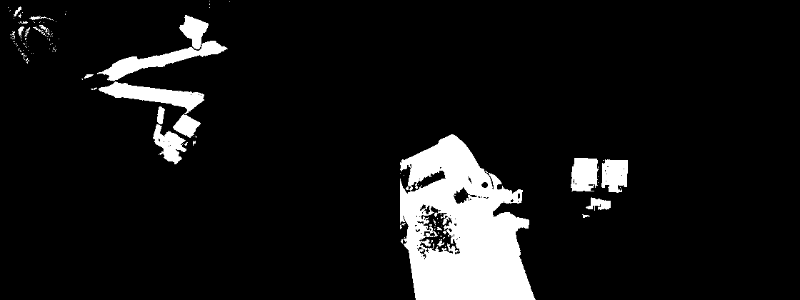

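The green face points straight up, with its normal within 0.4° of vertical. The two pictures differ from the start only in the paddle and lever, the arm and its shadow. The hand is clear, so I'm handing in.

```bash
python3 -c "
from station import hand_in
print(hand_in())"
```

```text
the job is handed in; nothing more can be done
None
```

The paddle is flipped right over and lies flat on its far side with the green face up. I handed the job in at about 8 s of the 45 s allowed; no verdict is reported.

I pushed the yellow lever with the closed fingertips until the paddle stood at roughly 120°. Then I pressed the green face down to its stop, with about 23 N measured at the end of the push, and backed away.

**Last checks:**
- **Paddle:** in the scene view the green face's normal is within 0.4° of vertical, at z ≈ 0.149 m. The same check in the top view found no green pixels with my mask, so it gives no second reading. The top picture does show the paddle lying flat and green.
- **Other things on the shelf:** the before-and-after scene view shows no change in any of the loose objects. In the top view the arm partly hides the white knob, so only the scene view covers it.
- **Hand:** it ended about 0.2 m to the side and above the shelf, with contact force near zero.
- **Paddle speed:** I did not measure it. I kept it low by moving only a few millimetres per row.

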